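# Make up two sampling kits on the clean-room bench

## Task

Make up the two sampling kits, each thing on the printed pad of its kind in the right tray: the blue tray, which already has its slide case, gets the large white cup and the amber bottle; the yellow tray gets the small orange cup (pull it out of the white one), the white bottle with the red cap and the loose grey slide case, laid lengthwise on its oblong pad. Cups go on the large round pads and bottles on the small round pads, centred to within about a centimetre. Stand cups and bottles upright, and leave the green bottle and the squat jar where they are.

Things in the scene. Friction and masses are not known exactly. Their poses are not given: they have to be found in the camera images.
- blue_tray: Fixed open tray, blue, 250 (x) x 110 (y) x 12 mm high, walls 4 mm, floor 4 mm above the bench. Origin: centre of its underside. Black pads in a row along its x, at y = 0: large round cup pad (58 mm dia) at x = -78 mm, small round bottle pad (40 mm) at x = 0, oblong slide-case pad (34 along x by 82 along y) at x = +78 mm. A 30 mm tall grey slide case is already fixed on its oblong pad.
- yellow_tray: Fixed open tray, yellow, 250 (x) x 110 (y) x 12 mm high, walls 4 mm, floor 4 mm above the bench. Origin: centre of its underside. Black pads in a row along its x, at y = 0: large round cup pad (58 mm dia) at x = -78 mm, small round bottle pad (40 mm) at x = 0, oblong slide-case pad (34 along x by 82 along y) at x = +78 mm. Empty at the start.
- large_cup_mid (a point): Large open cup, white plastic: outer dia 50 mm at the foot, 62 mm at the rim, 42 mm tall, wall 3 mm, floor 4 mm, about 45 g. Stands on the bench; the small cup stands loosely in it at the start. Point: on its axis, half-way up (21 mm above its foot); z up its axis.
- small_cup_mid (a point): Small tall open cup, orange plastic: outer dia 34 mm at the foot, 40 mm at the rim, 80 mm tall, wall 2.5 mm, about 30 g. At the start it stands loosely in the large cup, its foot 4 mm above the bench, its upper 42 mm above the large cup's rim. Point: on its axis, half-way up (40 mm above its foot); z up its axis.
- amber_bottle_mid (a point): Capped bottle, amber glass with a white cap, pale paper label; body 32 mm dia up to 46 mm high, then a neck and a 24 mm dia cap; 72 mm tall, about 60 g. Point: on its axis, half-way up (36 mm above its foot); z up its axis.
- white_bottle_mid (a point): Capped bottle, white plastic with a red cap, pale paper label; body 32 mm dia up to 46 mm high, then a neck and a 24 mm dia cap; 72 mm tall, about 60 g. Point: on its axis, half-way up (36 mm above its foot); z up its axis.
- slide_case_mid (a point): Loose slide case, a closed grey plastic box with a dark seam and a paper label on top, lying flat on the bench: 76 (its x) x 28 (its y) x 30 mm tall, about 60 g. Point: its centre (15 mm above its underside); z up. In the tray its x lies along the tray's y.
- green_bottle_mid (a point): Capped bottle, all green with a green cap, pale paper label; body 32 mm dia up to 46 mm high, then a neck and a 24 mm dia cap; 72 mm tall, about 60 g. Point: on its axis, half-way up (36 mm above its foot); z up its axis. Not part of either kit: leave it standing where it is.
- squat_jar_mid (a point): Squat clear jar with a grey lid, 48 mm dia, 45 mm tall. Point: on its axis, half-way up (22.5 mm). Not part of either kit: leave it where it is.
Things that resemble listed ones, but are neither listed nor needed, are in the scene too. What is shaped like the part that bears slide_case_mid but brown or pink is not meant. What is shaped like the part that bears amber_bottle_mid but pink is not meant.

How it is judged:
At the end, for the whole second after the job is handed in: Blue tray: large cup, amber bottle. Yellow tray: small cup, white bottle, slide case. Each on the tray floor, within 12 mm along each tray axis of its own pad's centre, upright within 0.12 rad, the case lengthwise within 0.25 rad, all released and at rest (x of large_cup_mid in the frame of blue_tray between -0.09 and -0.066 m and y of large_cup_mid in the frame of blue_tray between -0.012 and 0.012 m and height (world z) of large_cup_mid between 0.021 and 0.03 m and angle between each of large_cup_mid, amber_bottle_mid, small_cup_mid, white_bottle_mid, slide_case_mid's own z axis and vertical below 0.12 rad and linear speed of each of large_cup, amber_bottle, small_cup, white_bottle, slide_case below 0.02 m/s and x of amber_bottle_mid in the frame of blue_tray between -0.012 and 0.012 m and y of amber_bottle_mid in the frame of blue_tray between -0.012 and 0.012 m and height (world z) of amber_bottle_mid between 0.036 and 0.045 m and x of small_cup_mid in the frame of yellow_tray between -0.09 and -0.066 m and y of small_cup_mid in the frame of yellow_tray between -0.012 and 0.012 m and height (world z) of small_cup_mid between 0.04 and 0.049 m and x of white_bottle_mid in the frame of yellow_tray between -0.012 and 0.012 m and y of white_bottle_mid in the frame of yellow_tray between -0.012 and 0.012 m and height (world z) of white_bottle_mid between 0.036 and 0.045 m and x of slide_case_mid in the frame of yellow_tray between 0.066 and 0.09 m and y of slide_case_mid in the frame of yellow_tray between -0.012 and 0.012 m and height (world z) of slide_case_mid between 0.015 and 0.024 m and angle between the x axis of slide_case_mid and the y axis of yellow_tray, either way round below 0.25 rad); the robot touches nothing.
It fails at once if the green bottle is moved by more than 25 mm or tipped (distance of green_bottle_mid from where it was at the start of the episode above 0.025 m or angle between green_bottle_mid's own z axis and vertical above 0.5 rad).
It fails at once if the squat jar is moved by more than 25 mm or tipped (distance of squat_jar_mid from where it was at the start of the episode above 0.025 m or angle between squat_jar_mid's own z axis and vertical above 0.5 rad).
It also fails if it takes over 134 s, if anything falls off the work surface, if the arm or the gripper's body presses on something with over 40 N, if the wrist force passes 120 N, or if a joint passes its speed limit or range.

## Robot

A 6-joint arm with a two-finger parallel gripper is mounted at the origin on the work surface. World frame = base frame: x ahead of the robot, y to its left, z up, the work surface at z = 0. Lengths are in m, angles in rad, forces in N, time in s.
With the tool pointing down it reaches from about 0.25 to 0.775 m from the base axis. Payload 4 kg.
Tool frame: the origin (TCP) lies on the centre line of the jaws, within the pads' length; the fingertips stand 8 mm ahead of it and the grasp point (between the pads) lies 11 mm behind it; z points along the fingers, y is the direction in which the jaws open and shut (so a half turn about z gives the same grasp; the last joint's range is limited). The gripper opens to 94 mm and grips with 3 to 60 N. Pads are 16 mm wide; open, the fingers measure 119 mm over their backs; the gripper's body (75 mm by 177 mm) begins 78 mm behind the grasp point.
Start: joints at [-1.45, 0.087, 1.371, -0, 1.684, -0.103], TCP at [0.122, -0.536, 0.214] pointing down, gripper open.
Joint ranges: [-3.1, 3.1], [-0.76, 2.03], [0.27, 2.55], [-1.08, 4.22], [0.17, 2.65], [-2.57, 2.57]. Speed limits (rad/s): [2.79, 2.79, 3.14, 3.14, 3.14, 3.14].

## Interface

Orientations are given as [roll, pitch, yaw] about the fixed x, y, z axes, in that order (R = Rz(yaw) Ry(pitch) Rx(roll)).
In Python, from bench import robot gives the robot as it stands.
- The arm moves only by the shell command python3 -m crank 'ROWS' [OPENING]. ROWS is JSON, a list of rows, each a list of 4 numbers: the shift along the tool's x, y, z scaled (see below), then the turn about the tool's z scaled (see below). A call has exactly 10 rows; each row shifts and turns the commanded pose from where the row before left it, along the tool's axes as they then stand; what a row does not reach is not made up. The controller multiplies each number of a shift by 0.2 m and each number of a turn by pi/2 rad. A row lasts 1/8 s, in which the tool goes at most 62.5 mm and 10.7 degrees, less where a joint would pass 70% of its speed; a pose out of reach is approached as far as the arm can. A call with a number of a shift or a turn outside -1 to 1 is refused whole. A call with a gripper value outside its range is refused whole. OPENING is the gripper command: -1 is fully open, 1 is shut, values between are in proportion, set as the call begins (- or left out, the last holds). The fingers move at their own pace and stop on an object; the grip force is fixed at half the most. Time passes only in rows, so rows that do not move let the fingers close, or fill a call up. It gives the time, the measured TCP pose, the force and the opening at its end, in the units of the state.
- robot.get_obs(): the state, without advancing time (a new reading comes with each control period).
- robot.snapshot(name): name is "scene" or "top" or "wrist"; returns (picture, depth): 400x640x3 uint8, red, green, blue; 400x640 float32, m along the optical axis (not along the pixel's ray), 0 where there is no reading.
- robot.camera_params(name): a dict with "fx", "fy", "cx", "cy" (pixels), "world_from_camera" (4x4, takes a point from camera to world coordinates). Camera axes: x right, y down, z forward; pixel columns grow to the right and rows downward; lengths in m; the calibration is good to about 2 mm. A picture is of the moment at which its call begins: read the wrist's pose just before it. camera_params takes no time and is no camera call; for the wrist camera it gives the pose at the moment of the call.
- robot.close_job(): hands the job in, once; it reports no verdict.
The state is a dict: "time": time; "joint_positions": joint angles; "qvel": joint speeds; "joint_torque": joint torques, N m; "tool_pos": TCP position; "ee_rot": TCP orientation; "wrist_force": force on the tool from outside, world axes, zero at the start; "wrist_torque": the same for the moment, N m; "width": finger opening in m.
Only numpy, scipy, OpenCV 4.12 (cv2) and the standard library are available. Lean on these libraries where they do the work, as an engineer would, in place of code of your own. Each camera call takes 0.05 s, during which the arm holds its last target.

## Working session

There is one attempt and no reset: what is moved stays moved. The work goes in short steps, Python scripts to look and compute and a shell command to move; the robot and the scene stay as the last step left them, time stands still between calls to the robot, and variables do not carry over. Pictures are saved under pics/ and viewed, and the job is handed in when it is done.

```bash
ls; mkdir -p pics; cat > h.py <<'E'
import numpy as np, cv2
from bench import robot
def snap(n,f):
    P=robot.camera_params(n); im,d=robot.snapshot(n)
    cv2.imwrite('pics/'+f+'.png',im[:,:,::-1]); np.savez('pics/'+f+'.npz',im=im,d=d,K=[P['fx'],P['fy'],P['cx'],P['cy']],T=P['world_from_camera'])
    return im,d,P
def load(f):
    z=np.load('pics/'+f+'.npz'); return z['im'],z['d'],z['K'],z['T']
def ray(K,T,u,v,z):
    r=T[:3,:3]@np.array([(u-K[2])/K[0],(v-K[3])/K[1],1]); return T[:3,3]+r*(z-T[2,3])/r[2]
def cloud(d,K,T):
    v,u=np.mgrid[:d.shape[0],:d.shape[1]]
    p=np.stack([(u-K[2])/K[0]*d,(v-K[3])/K[1]*d,d],-1); return p@T[:3,:3].T+T[:3,3]
E
python3 - <<'E'
from h import *
np.set_printoptions(precision=4,suppress=True)
for n in('top','scene'):
    im,d,P=snap(n,n+'0'); print(n,P)
print(robot.get_obs())
E
```

```text
pics
top {'fx': 398.7745563107995, 'fy': 398.7745563107995, 'cx': 321.2702196672303, 'cy': 200.49932318476866, 'world_from_camera': array([[-0.0202, -0.9856,  0.1677,  0.4481],
       [-0.9998,  0.0187, -0.0106,  0.0012],
       [ 0.0073, -0.1678, -0.9858,  0.8963],
       [ 0.    ,  0.    ,  0.    ,  1.    ]])}
scene {'fx': 471.2069604455333, 'fy': 471.2069604455333, 'cx': 322.3631504046331, 'cy': 194.23332859019152, 'world_from_camera': array([[-0.814 ,  0.4505, -0.3666,  0.9815],
       [ 0.5807,  0.6463, -0.4951,  0.5159],
       [ 0.0139, -0.6159, -0.7877,  0.9009],
       [ 0.    ,  0.    ,  0.    ,  1.    ]])}
{'time': 0.1, 'joint_positions': array([-1.4501,  0.0879,  1.3721, -0.0001,  1.6836, -0.1031]), 'qvel': array([ 0.0007, -0.001 , -0.0029,  0.0001,  0.0005,  0.0008]), 'joint_torque': array([  0.0022, -34.1254, -30.3303,   0.072 ,   0.0304,  -0.0001]), 'tool_pos': array([ 0.122 , -0.5358,  0.2124]), 'ee_rot': array([-3.1396, -0.0002,  0.2238]), 'wrist_force': array([-0.3543,  0.051 ,  0.2218]), 'wrist_torque': array([0.0223, 0.0057, 0.0405]), 'width': 0.09359259353788475}
```

View pics/top0.png

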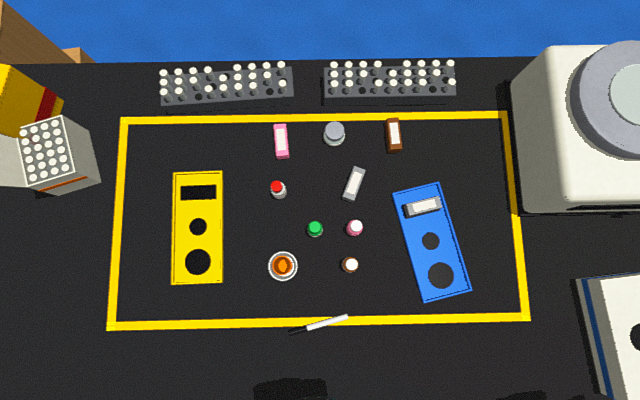

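View pics/scene0.png

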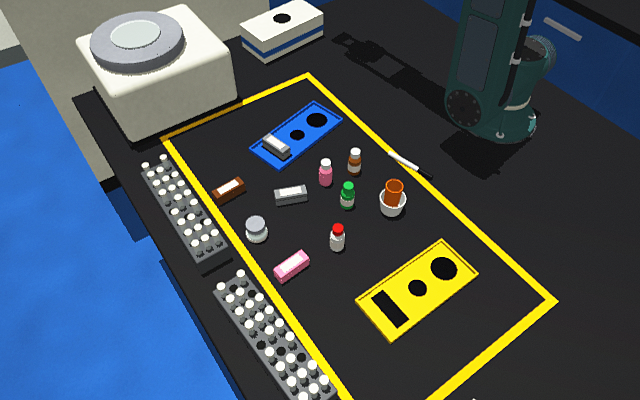

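```bash
python3 - <<'E'
from h import *
np.set_printoptions(precision=4,suppress=True)
im,d,K,T=load('top0'); hsv=cv2.cvtColor(im,cv2.COLOR_RGB2HSV); p=cloud(d,K,T)
def blobs(m,box,amin=15):
    x0,y0,x1,y1=box; M=np.zeros(m.shape,np.uint8); M[y0:y1,x0:x1]=m[y0:y1,x0:x1]
    n,l,s,c=cv2.connectedComponentsWithStats(M); return [(s[i,4],c[i],l==i) for i in range(1,n) if s[i,4]>=amin]
dark=(im.max(2)<50)
for nm,box,lo,hi in(('yellow',(165,165,230,290),20,35),('blue',(388,178,475,305),100,125)):
    t=((hsv[...,0]>=lo)&(hsv[...,0]<=hi)&(hsv[...,1]>120)&(im.max(2)>90)).astype(np.uint8)
    cs,_=cv2.findContours(t[box[1]:box[3],box[0]:box[2]],cv2.RETR_EXTERNAL,cv2.CHAIN_APPROX_NONE)
    c=max(cs,key=cv2.contourArea)+np.array([box[0],box[1]])
    w=np.array([ray(K,T,u,v,.012)[:2] for u,v in c[:,0]]).astype(np.float32)
    print(nm,'rect at z12',cv2.minAreaRect(w*1000))
    inside=np.zeros(t.shape,np.uint8); cv2.drawContours(inside,[c],-1,1,-1)
    inside=cv2.erode(inside,np.ones((3,3)))
    for a,cc,_ in blobs((inside>0)&dark,box,40): print('  pad',a,cc,ray(K,T,*cc,.004))
# things: raise above bench
h=(p[...,2]>.02)&(d>0)
for a,cc,l in blobs(h,(235,115,410,290),30):
    q=p[l]; zt=np.percentile(q[:,2],97); print(a,cc,'ztop',zt,'top xy',q[q[:,2]>zt-.006].mean(0), im[l].mean(0))
E
```

```text
yellow rect at z12 ((546.846923828125, 268.8274841308594), (252.57357788085938, 115.40402221679688), 1.307837963104248)
  pad 441 [197.5125 192.102 ] [0.6246 0.2724 0.004 ]
  pad 200 [197.595 226.205] [0.5467 0.2698 0.004 ]
  pad 469 [197.2964 261.4264] [0.4687 0.268  0.004 ]
blue rect at z12 ((503.9302978515625, -249.8609619140625), (251.93142700195312, 113.78763580322266), 13.072118759155273)
426 [393.8991 133.7089] ztop 0.03253453287604416 top xy [ 0.7475 -0.1769  0.0297] [180.4366 148.8545 121.1784]
325 [334.1877 131.3323] ztop 0.04705053863643442 top xy [ 0.7519 -0.0405  0.0445] [164.7938 168.1723 173.88  ]
417 [280.9424 140.1415] ztop 0.03302739308841784 top xy [0.7372 0.0803 0.03  ] [243.2038 186.8273 203.8945]
426 [353.716  183.1808] ztop 0.03270218970119351 top xy [ 0.6339 -0.0815  0.0298] [197.0962 196.4718 191.6408]
203 [277.867  188.7931] ztop 0.07413278154748482 top xy [0.6217 0.0868 0.0718] [200.6108 103.2266  93.5567]
47 [407.617  208.3404] ztop 0.03538920955857643 top xy [ 0.5752 -0.1979  0.0331] [126.6809 128.0213 128.4043]
190 [314.9    228.4211] ztop 0.07369369944445561 top xy [0.5332 0.0071 0.0716] [ 49.4105 175.9421  86.7105]
192 [354.5312 227.3177] ztop 0.07361890893734396 top xy [ 0.5346 -0.0789  0.0713] [222.5    184.0833 193.0104]
411 [281.0049 265.2165] ztop 0.08438446566421406 top xy [0.456  0.0759 0.0829] [190.1533 152.09   117.2701]
187 [350.0802 264.1925] ztop 0.07372408379013834 top xy [ 0.4556 -0.0668  0.0717] [200.9037 183.4439 166.615 ]
```

```bash
python3 - <<'E'
from h import *
np.set_printoptions(precision=4,suppress=True)
im,d,K,T=load('top0'); hsv=cv2.cvtColor(im,cv2.COLOR_RGB2HSV); p=cloud(d,K,T)
def biggest(m,box):
    x0,y0,x1,y1=box; M=np.zeros(m.shape,np.uint8); M[y0:y1,x0:x1]=m[y0:y1,x0:x1]
    n,l,s,c=cv2.connectedComponentsWithStats(M); i=1+np.argmax(s[1:,4]); return s[i,4],c[i],l==i
for box in((420,230,442,252),(424,258,460,292)):
    a,c,_=biggest(im.max(2)<70,box); print('bluepad',a,c,ray(K,T,*c,.004))
# top surfaces by depth
for nm,box,z in(('slide',(340,160,368,205),.030),('white',(265,175,292,205),.072),('amber',(338,252,362,278),.072),('green',(303,215,328,240),.072),('pink',(344,215,368,240),.072),('jar',(322,118,350,148),.045),('smallcup',(262,248,302,284),.084),('bluecase',(400,192,445,220),.034)):
    a,c,l=biggest((abs(p[...,2]-z)<.005)&(d>0),box)
    cs,_=cv2.findContours(l.astype(np.uint8),cv2.RETR_EXTERNAL,cv2.CHAIN_APPROX_NONE); cc=max(cs,key=len)[:,0]
    w=np.array([ray(K,T,u,v,z)[:2] for u,v in cc]).astype(np.float32)*1000
    print(nm,a,c,'rect',cv2.minAreaRect(w),'circ',cv2.minEnclosingCircle(w))
a,c,l=biggest((abs(p[...,2]-.041)<.005)&(d>0),(262,240,302,290))
cs,_=cv2.findContours(l.astype(np.uint8),cv2.RETR_EXTERNAL,cv2.CHAIN_APPROX_NONE); cc=max(cs,key=len)[:,0]
w=np.array([ray(K,T,u,v,.042)[:2] for u,v in cc]).astype(np.float32)*1000
print('large',a,c,cv2.minEnclosingCircle(w))
# scene check
im,d,K,T=load('scene0'); p=cloud(d,K,T)
for nm,box,z in(('slide',(270,180,312,210),.030),('white',(326,220,348,255),.072),('amber',(345,145,366,176),.072),('smallcup',(375,170,412,215),.084)):
    a,c,l=biggest((abs(p[...,2]-z)<.005)&(d>0),box)
    cs,_=cv2.findContours(l.astype(np.uint8),cv2.RETR_EXTERNAL,cv2.CHAIN_APPROX_NONE); cc=max(cs,key=len)[:,0]
    w=np.array([ray(K,T,u,v,z)[:2] for u,v in cc]).astype(np.float32)*1000
    print('scene',nm,a,c,'rect',cv2.minAreaRect(w),'circ',cv2.minEnclosingCircle(w))
B=np.vstack([cv2.resize(cv2.imread('pics/top0.png')[230:310,240:480],(800,267)),cv2.resize(cv2.imread('pics/scene0.png')[130:230,260:460],(800,330))[:, :]])
cv2.imwrite('pics/z1.png',B)
E
```

```text
bluepad 204 [430.2598 240.6078] [ 0.5043 -0.2502  0.004 ]
bluepad 476 [440.4979 274.9979] [ 0.4283 -0.2678  0.004 ]
slide 418 [353.8421 183.012 ] rect ((633.9937133789062, -81.38925170898438), (27.80514907836914, 75.9598159790039), 67.85847473144531) circ ((633.6756591796875, -81.7762222290039), 39.07268142700195)
white 99 [276.2323 185.8485] rect ((621.1273193359375, 87.1174545288086), (21.079099655151367, 21.6505069732666), 89.81004333496094) circ ((621.343505859375, 86.52192687988281), 11.910490036010742)
amber 103 [351.5049 263.9806] rect ((455.59576416015625, -66.7598648071289), (22.532344818115234, 20.17365074157715), 88.83910369873047) circ ((455.94012451171875, -66.5928955078125), 11.625298500061035)
green 101 [314.7129 226.7822] rect ((532.8742065429688, 7.485291481018066), (22.069169998168945, 21.995162963867188), 43.76655960083008) circ ((533.6466674804688, 7.302305698394775), 11.73027229309082)
pink 103 [356.0097 225.4466] rect ((534.3246459960938, -78.71520233154297), (20.79365348815918, 22.950342178344727), 88.1224594116211) circ ((534.2982788085938, -78.71023559570312)
[... 860 characters left out ...]
19) circ ((634.2498168945312, -79.72233581542969), 39.24781799316406)
scene white 95 [337.7789 228.6421] rect ((622.6177978515625, 89.57081604003906), (25.46623992919922, 21.201536178588867), 53.70185089111328) circ ((622.9813232421875, 88.83332061767578), 13.342079162597656)
scene amber 72 [355.1944 152.0556] rect ((455.5215148925781, -64.68241882324219), (26.263309478759766, 22.004796981811523), 55.232730865478516) circ ((456.34429931640625, -65.25358581542969), 14.254939079284668)
scene smallcup 97 [393.8144 186.3711] rect ((457.22088623046875, 76.05426025390625), (43.15652084350586, 38.67793273925781), 14.131067276000977) circ ((457.83612060546875, 75.31866455078125), 22.282777786254883)
```

View pics/z1.png

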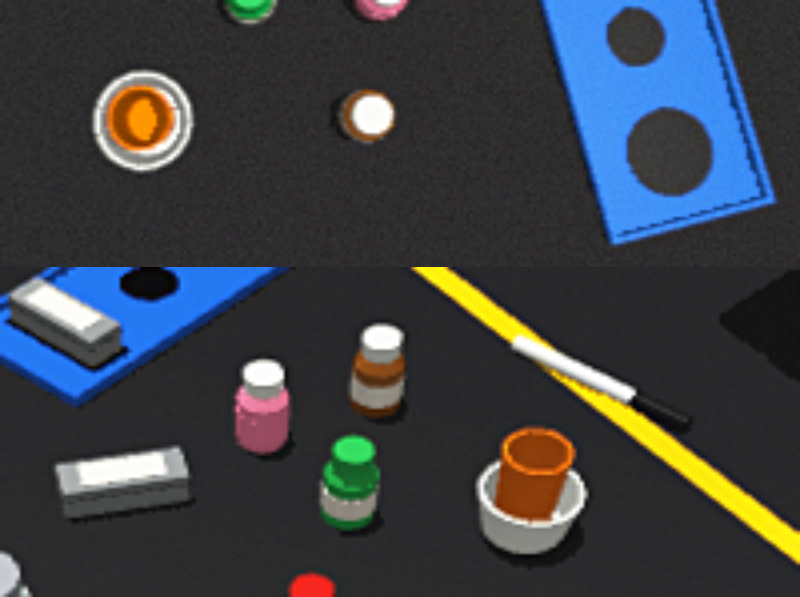

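The top view shows the yellow tray left, with pads at pixels (197,192), (198,226) and (197,261). The blue tray is on the right, with pads at (430,241) and (440,275). The nested cups are at (282,265), amber at (351,264), white at (276,186) and the grey case at (354,183). Heights and sizes agree with the listed ones.

I'll take the small cup first.

```bash
python3 -m crank '[[0,0,0,0.0712],[0,0,0,0.0712],[0.12,-0.22,0,0],[0.12,-0.22,0,0],[0.12,-0.22,0,0],[0.12,-0.22,0,0],[0.12,-0.22,0,0],[0.12,-0.22,0,0],[0.12,-0.22,0,0],[0.12,-0.22,0,0]]' -1; python3 -c "
from bench import robot;print(robot.get_obs()['joint_positions'])"
```

```text
time: 1.35
tool_pos: [0.3143, -0.1827, 0.2131]
ee_rot: [-3.142, -0.0, -0.0]
wrist_force: [1.0, -0.5, 0.3]
width: 0.0939
[-6.82803173e-01 -3.41459523e-01  1.75254243e+00  3.50136189e-05
  1.73053267e+00  8.88343532e-01]
```

```bash
python3 -m crank '[[0.1185,-0.215,0,0],[0.1185,-0.215,0,0],[0.1185,-0.215,0,0],[0.1185,-0.215,0,0],[0.1185,-0.215,0,0],[0.1185,-0.215,0,0],[0,0,0.18,0],[0,0,0.18,0],[0,0,0.18,0],[0,0,0,0]]' -1; python3 - <<'E'
from h import *
np.set_printoptions(precision=4,suppress=True)
im,d,P=snap('wrist','w1'); print(robot.get_obs()['tool_pos'])
E
```

```text
time: 2.6
tool_pos: [0.4533, 0.0737, 0.1019]
ee_rot: [3.141, 0.008, 0.0]
wrist_force: [-0.3, 0.1, 0.3]
width: 0.0944
[0.4551 0.0737 0.1044]
```

View pics/w1.png

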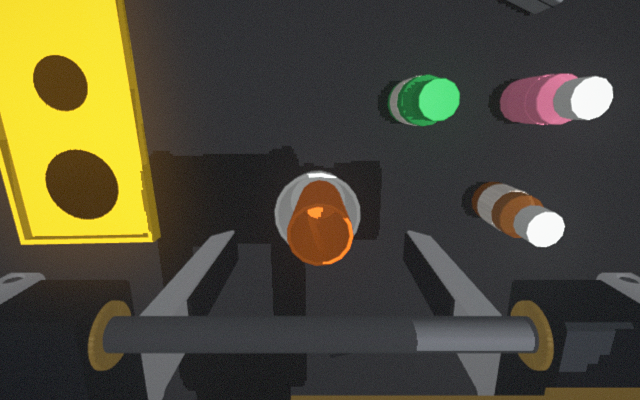

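The wrist view shows the small cup's rim at (320,233), centred between the fingers. I'll descend and close.

```bash
python3 -m crank '[[0.005,-0.006,0.115,0],[0,0,0.115,0],[0,0,0,0],[0,0,0,0],[0,0,0,0],[0,0,0,0],[0,0,0,0],[0,0,0,0],[0,0,0,0],[0,0,0,0]]' -1; python3 -m crank '[[0,0,0,0],[0,0,0,0],[0,0,0,0],[0,0,0,0],[0,0,0,0],[0,0,0,0],[0,0,0,0],[0,0,0,0],[0,0,0,0],[0,0,0,0]]' 1;
```

```text
time: 3.9
tool_pos: [0.4571, 0.0749, 0.0594]
ee_rot: [3.141, 0.0, 0.0]
wrist_force: [-0.1, -0.1, -1.0]
width: 0.0937
time: 5.15
tool_pos: [0.4572, 0.0749, 0.0595]
ee_rot: [3.141, -0.0, 0.0]
wrist_force: [-0.7, -0.6, 0.2]
width: 0.0381
```

```bash
python3 -m crank '[[0,0,-0.05,0],[0,0,-0.1,0],[0,0,-0.1,0],[0,0,-0.1,0],[0,0,-0.05,0],[0,0,0,0],[0,0,0,0],[0,0,0,0],[0,0,0,0],[0,0,0,0]]' -; python3 - <<'E'
from h import *
snap('scene','s1')
E
```

```text
time: 6.4
tool_pos: [0.4571, 0.0749, 0.1392]
ee_rot: [3.141, 0.001, 0.0]
wrist_force: [-1.0, 0.5, 0.7]
width: 0.0384
```

View pics/s1.png

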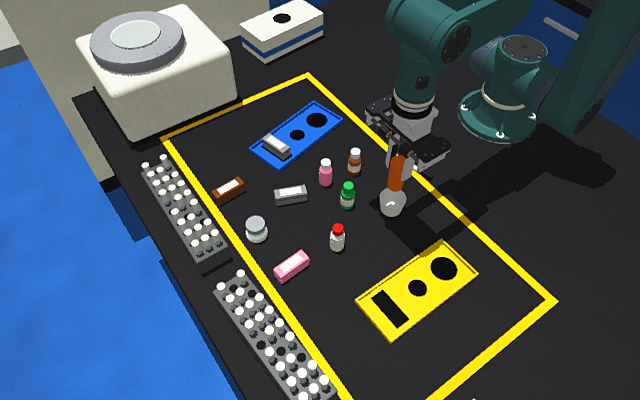

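The scene view shows the orange cup held at (397,170) and the white cup still standing at (392,203).

```bash
python3 -m crank '[[0.0115,-0.193,0,0],[0.0115,-0.193,0,0],[0.0115,-0.193,0,0],[0.0115,-0.193,0,0],[0.0115,-0.193,0,0],[0,0,0,0],[0,0,0.1,0],[0,0,0.1,0],[0,0,0.08,0],[0,0,0,0]]' -; python3 - <<'E'
from h import *
print(snap('wrist','w2')[2]['world_from_camera'][:3,3],robot.get_obs()['tool_pos'])
E
```

```text
time: 7.7
tool_pos: [0.4677, 0.2668, 0.0818]
ee_rot: [3.14, 0.003, -0.001]
wrist_force: [0.4, 0.4, 0.5]
width: 0.0382
[0.54228591 0.26762928 0.25195014] [0.46847274 0.26731811 0.08303847]
```

View pics/w2.png

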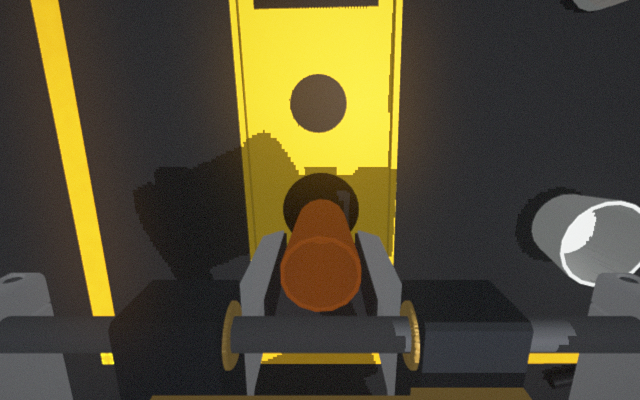

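The wrist view shows the cup upright over the large pad, with the foot near (320,205) and the pad centred around (320,205). I'll lower, release and retreat.

```bash
python3 -m crank '[[0,0,0.05,0],[0,0,0.03,0],[0,0,0.025,0],[0,0,0,0],[0,0,0,0],[0,0,0,0],[0,0,0,0],[0,0,0,0],[0,0,0,0],[0,0,0,0]]' -; python3 -m crank '[[0,0,0,0],[0,0,0,0],[0,0,0,0],[0,0,0,0],[0,0,0,0],[0,0,0,0],[0,0,-0.1,0],[0,0,-0.15,0],[0,0,-0.15,0],[0,0,0,0]]' -1
```

```text
time: 9.0
tool_pos: [0.4687, 0.2679, 0.0624]
ee_rot: [3.142, -0.0, 0.0]
wrist_force: [-0.9, 0.2, -0.1]
width: 0.0381
time: 10.25
tool_pos: [0.4704, 0.2687, 0.1454]
ee_rot: [-3.139, -0.006, 0.0]
wrist_force: [-0.2, -0.3, -0.0]
width: 0.0938
```

```bash
python3 -m crank '[[0.153,0.1805,0,0],[0.153,0.1805,0,0],[0.153,0.1805,0,0],[0.153,0.1805,0,0],[0.153,0.1805,0,0],[0,0,0.12,0],[0,0,0.13,0],[0,0,0,0],[0,0,0,0],[0,0,0,0]]' -; python3 - <<'E'
from h import *
snap('wrist','w3');print(robot.get_obs()['tool_pos']); snap('top','t3')
a=cv2.imread('pics/w3.png');b=cv2.imread('pics/t3.png')
cv2.imwrite('pics/c3.png',np.vstack([cv2.resize(a,(480,300)),cv2.resize(b,(480,300))]))
E
```

```text
time: 11.5
tool_pos: [0.6224, 0.0877, 0.0939]
ee_rot: [-3.142, -0.003, 0.0]
wrist_force: [-0.2, 0.0, 0.4]
width: 0.094
[0.62243015 0.08771308 0.0939629 ]
```

View pics/c3.png

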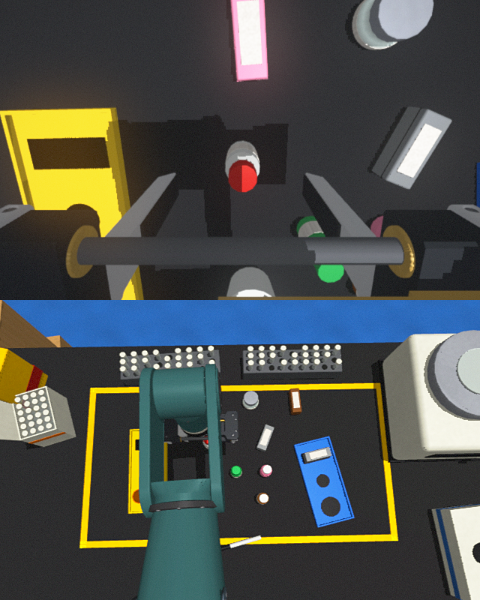

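The wrist view shows the red cap at (323,235) in the full frame, centred between the fingers. I'll descend and grip.

```bash
python3 -m crank '[[0,0,0.1,0],[0,0,0.125,0],[0,0,0.1,0],[0,0,0.045,0],[0,0,0,0],[0,0,0,0],[0,0,0,0],[0,0,0,0],[0,0,0,0],[0,0,0,0]]' -;  python3 -m crank '[[0,0,0,0],[0,0,0,0],[0,0,0,0],[0,0,0,0],[0,0,0,0],[0,0,0,0],[0,0,0,0],[0,0,0,0],[0,0,0,0],[0,0,0,0]]' 1;
```

```text
time: 12.85
tool_pos: [0.6217, 0.0874, 0.0185]
ee_rot: [3.141, -0.0, 0.0]
wrist_force: [-0.2, -0.7, -0.0]
width: 0.0942
time: 14.1
tool_pos: [0.6217, 0.0874, 0.0185]
ee_rot: [3.141, -0.0, 0.0]
wrist_force: [-0.3, -1.1, 0.1]
width: 0.0316
```

```bash
python3 -m crank '[[0,0,-0.08,0],[0,0,-0.17,0],[-0.075,-0.1824,0,0],[-0.075,-0.1824,0,0],[-0.075,-0.1824,0,0],[-0.075,-0.1824,0,0],[-0.075,-0.1824,0,0],[0,0,0,0],[0,0,0.08,0],[0,0,0,0]]' -; python3 - <<'E'
from h import *
snap('wrist','w4');print(robot.get_obs()['tool_pos'])
E
```

```text
time: 15.35
tool_pos: [0.5457, 0.2682, 0.0501]
ee_rot: [3.14, 0.004, -0.001]
wrist_force: [-0.9, -0.9, -1.5]
width: 0.0314
[0.5461699  0.26833809 0.05084506]
```

View pics/w4.png

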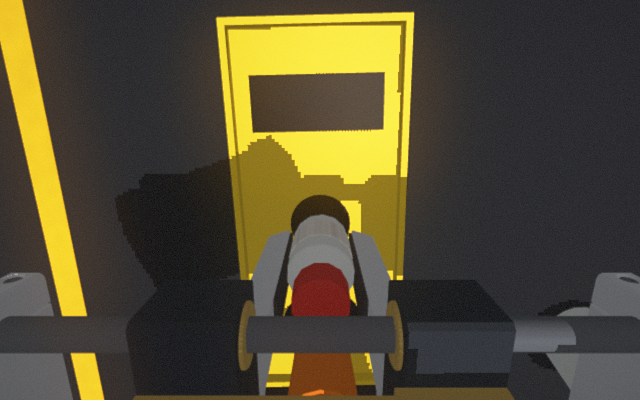

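The wrist view shows the bottle upright above its pad at (320,222), and the small cup standing behind it.

```bash
python3 -m crank '[[0,-0.003,0.06,0],[0,0,0.04,0],[0,0,0.025,0],[0,0,0.008,0],[0,0,0,0],[0,0,0,0],[0,0,0,0],[0,0,0,0],[0,0,0,0],[0,0,0,0]]' -;  python3 -m crank '[[0,0,0,0],[0,0,0,0],[0,0,0,0],[0,0,0,0],[0,0,0,0],[0,0,-0.05,0],[0,0,-0.15,0],[0,0,-0.2,0],[0,0,-0.1,0],[0,0,0,0]]' -0.28;
```

```text
time: 16.65
tool_pos: [0.5467, 0.2705, 0.0259]
ee_rot: [3.142, -0.0, 0.0]
wrist_force: [0.3, 0.7, -0.4]
width: 0.0313
time: 17.9
tool_pos: [0.5482, 0.2711, 0.1292]
ee_rot: [-3.139, -0.006, 0.0]
wrist_force: [0.4, 0.1, 0.0]
width: 0.0602
```

```bash
python3 -m crank '[[0.0545,0.219,0,0],[0.0545,0.219,0,0],[0.0545,0.219,0,0],[0.0545,0.219,0,0],[0.0545,0.219,0,0],[0.0545,0.219,0,0],[0.0545,0.219,0,0],[0.0545,0.219,0,0],[0,0,0,0.11],[0,0,0,0.11]]' -1; python3 -m crank '[[0,0,0,0.0257],[0,0,0.1,0],[0,0,0.1,0],[0,0,0.05,0],[0,0,0,0],[0,0,0,0],[0,0,0,0],[0,0,0,0],[0,0,0,0],[0,0,0,0]]' -1; python3 - <<'E'
from h import *
snap('wrist','w5');print(robot.get_obs()['tool_pos'])
E
```

```text
time: 19.15
tool_pos: [0.6331, -0.0808, 0.1238]
ee_rot: [3.141, 0.003, -0.353]
wrist_force: [-0.3, 0.4, -0.5]
width: 0.0938
time: 20.4
tool_pos: [0.634, -0.08, 0.076]
ee_rot: [3.142, -0.0, -0.386]
wrist_force: [0.7, -0.4, 0.9]
width: 0.0936
[ 0.63392323 -0.0799673   0.07593158]
```

View pics/w5.png

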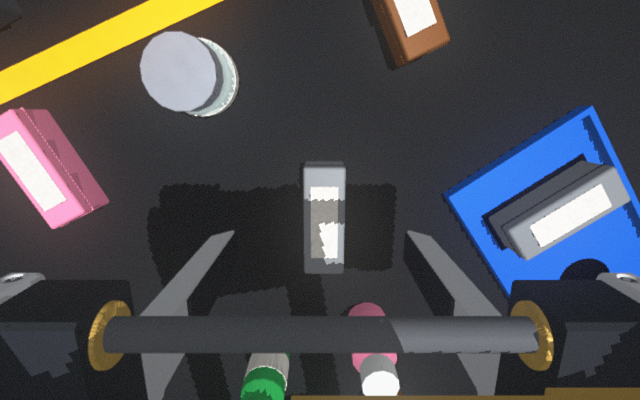

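The case is aligned and centred at (324,215) between the fingers. I'll descend and grip.

```bash
python3 -m crank '[[0,0,0.1,0],[0,0,0.1,0],[0,0,0.08,0],[0,0,0.035,0],[0,0,0,0],[0,0,0,0],[0,0,0,0],[0,0,0,0],[0,0,0,0],[0,0,0,0]]' -;  python3 -m crank '[[0,0,0,0],[0,0,0,0],[0,0,0,0],[0,0,0,0],[0,0,0,0],[0,0,0,0],[0,0,0,0],[0,0,0,0],[0,0,0,0],[0,0,0,0]]' 1;
```

```text
time: 21.7
tool_pos: [0.6339, -0.08, 0.013]
ee_rot: [3.142, -0.0, -0.386]
wrist_force: [-0.6, -0.5, -0.2]
width: 0.0944
time: 22.95
tool_pos: [0.6339, -0.08, 0.0129]
ee_rot: [3.141, -0.0, -0.386]
wrist_force: [-0.7, -0.5, 0.3]
width: 0.0279
```

```bash
python3 -m crank '[[0,0,-0.1,0],[0,0,-0.2,0],[0,0,-0.15,0],[0,0,0,-0.1146],[0,0,0,-0.1146],[0,0,0,-0.1146],[0,0,0,-0.1146],[0,0,0,-0.1146],[0,0,0,-0.1146],[0,0,0,-0.1146]]' -;  python3 -m crank '[[0,0,0,-0.1146],[0,0,0,-0.1146],[0,0,0,-0.1146],[0,0,0,-0.1146],[0,0,0,0],[0,0,0,0],[0,0,0,0],[0,0,0,0],[0,0,0,0],[0,0,0,0]]' -; python3 - <<'E'
from h import *
o=robot.get_obs();y=o['ee_rot'][2];d=np.array([.6246,.2717])-o['tool_pos'][:2]
print(d, 'tool x',d@[np.cos(y),np.sin(y)],'tool y',d@[np.sin(y),-np.cos(y)],o['width'])
E
```

```text
time: 24.2
tool_pos: [0.6344, -0.0799, 0.1046]
ee_rot: [3.14, -0.001, 0.88]
wrist_force: [0.5, -0.3, -0.6]
width: 0.0279
time: 25.45
tool_pos: [0.6339, -0.08, 0.1028]
ee_rot: [-3.142, 0.0, 1.594]
wrist_force: [-0.2, -0.2, -0.8]
width: 0.0283
[-0.00928916  0.35166059] tool x 0.3517815694914915 tool y -0.0010876616025203456 0.028256117918968385
```

```bash
python3 -m crank '[[0.22,-0.005,0,0],[0.22,0,0,0],[0.22,0,0,0],[0.22,0,0,0],[0.22,0,0,0],[0.22,0,0,0],[0.22,0,0,0],[0.22,0,0,0],[0,0,0.1,0],[0,0,0.1,0]]' -;  python3 -m crank '[[0,0,0,0],[0,0,0,0],[0,0,0.05,0],[0,0,0,0],[0,0,0,0],[0,0,0,0],[0,0,0,0],[0,0,0,0],[0,0,0,0],[0,0,0,0]]' -; python3 - <<'E'
from h import *
snap('wrist','w6');print(robot.get_obs()['tool_pos'])
snap('scene','s6')
a=cv2.imread('pics/w6.png');b=cv2.imread('pics/s6.png')
cv2.imwrite('pics/c6.png',np.vstack([cv2.resize(a,(480,300)),cv2.resize(b[150:350,250:570],(480,300))]))
E
```

```text
time: 26.7
tool_pos: [0.6244, 0.2714, 0.0614]
ee_rot: [-3.141, 0.001, 1.595]
wrist_force: [-0.4, -0.7, -0.2]
width: 0.0275
time: 27.95
tool_pos: [0.6246, 0.272, 0.0528]
ee_rot: [-3.142, 0.0, 1.594]
wrist_force: [0.3, -0.3, 0.0]
width: 0.0278
[0.62464338 0.27192877 0.05284502]
```

View pics/c6.png

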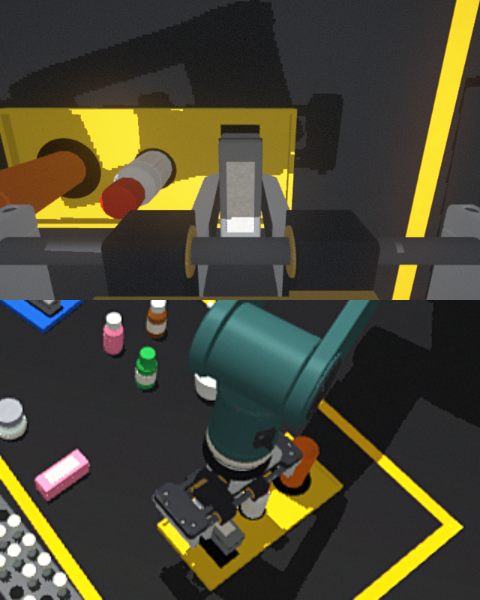

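The wrist view shows the case above its oblong pad, aligned with the tray. The cup and the white bottle stand on their pads. I'll lower and release with a partial opening.

```bash
python3 -m crank '[[0,0,0.08,0],[0,0,0.06,0],[0,0,0.025,0],[0,0,0.012,0],[0,0,0,0],[0,0,0,0],[0,0,0,0],[0,0,0,0],[0,0,0,0],[0,0,0,0]]' -;  python3 -m crank '[[0,0,0,0],[0,0,0,0],[0,0,0,0],[0,0,0,0],[0,0,0,0],[0,0,-0.05,0],[0,0,-0.15,0],[0,0,-0.2,0],[0,0,-0.2,0],[0,0,0,0]]' 0.04;
```

```text
time: 29.3
tool_pos: [0.6246, 0.2719, 0.0174]
ee_rot: [3.142, 0.0, 1.594]
wrist_force: [-0.3, -0.3, -0.7]
width: 0.0278
time: 30.55
tool_pos: [0.6273, 0.2729, 0.1439]
ee_rot: [3.131, -0.003, 1.594]
wrist_force: [-0.1, 0.4, 0.5]
width: 0.045
```

```bash
python3 -m crank '[[0,0,0,0.1088],[0,0,0,0.1088],[0,0,0,0.1088],[0,0,0,0.1088],[0,0,0,0.1088],[0,0,0,0.1088],[0,0,0,0.1088],[0,0,0,0.1088],[0,0,0,0],[0,0,0,0]]' -1; python3 - <<'E'
from h import *
o=robot.get_obs();y=o['ee_rot'][2];d=np.array([.456,-.0663])-o['tool_pos'][:2]
print(o['tool_pos'],y,d, 'tool x',d@[np.cos(y),np.sin(y)],'tool y',d@[np.sin(y),-np.cos(y)],o['width'])
E
```

```text
time: 31.8
tool_pos: [0.6243, 0.2718, 0.1366]
ee_rot: [3.141, 0.001, 0.229]
wrist_force: [0.2, -0.3, 0.9]
width: 0.0942
[0.62425487 0.27180618 0.13656316] 0.22947115240052907 [-0.16825487 -0.33810618] tool x -0.24075087436052311 tool y 0.290971653558193 0.09422023597746758
```

```bash
python3 -m crank '[[-0.1505,0.182,0,0],[-0.1505,0.182,0,0],[-0.1505,0.182,0,0],[-0.1505,0.182,0,0],[-0.1505,0.182,0,0],[-0.1505,0.182,0,0],[-0.1505,0.182,0,0],[-0.1505,0.182,0,0],[0,0,0.12,0],[0,0,0.11,0]]' -1; python3 - <<'E'
from h import *
snap('wrist','w7');print(robot.get_obs()['tool_pos'])
snap('top','t7')
a=cv2.imread('pics/w7.png');b=cv2.imread('pics/t7.png')
cv2.imwrite('pics/c7.png',np.vstack([cv2.resize(a,(480,300)),cv2.resize(b[110:310,100:420],(480,300))]))
E
```

```text
time: 33.05
tool_pos: [0.4554, -0.0668, 0.0913]
ee_rot: [3.141, -0.001, 0.227]
wrist_force: [-0.6, -0.2, -0.4]
width: 0.0941
[ 0.4532118  -0.06594449  0.0877269 ]
```

View pics/c7.png

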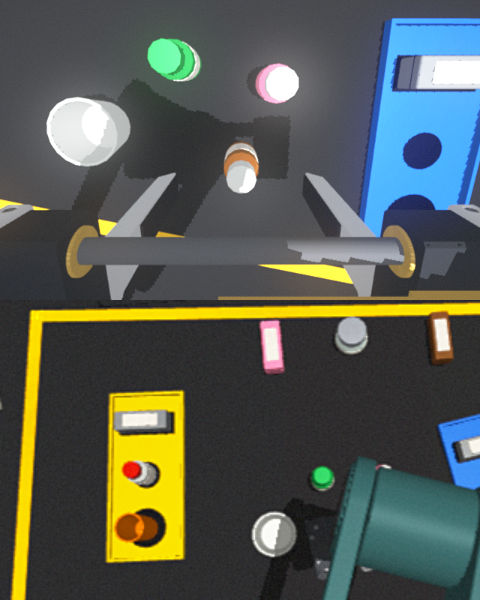

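The yellow tray is complete in the top view. The amber cap is centred between the fingers at (321,235) in the full wrist frame.

```bash
python3 -m crank '[[0,0,0,0],[0,0,0.1,0],[0,0,0.1,0],[0,0,0.1,0],[0,0,0.045,0],[0,0,0,0],[0,0,0,0],[0,0,0,0],[0,0,0,0],[0,0,0,0]]' -;  python3 -m crank '[[0,0,0,0],[0,0,0,0],[0,0,0,0],[0,0,0,0],[0,0,0,0],[0,0,0,0],[0,0,0,0],[0,0,0,0],[0,0,0,0],[0,0,0,0]]' 1; python3 - <<'E'
from h import *
o=robot.get_obs();y=o['ee_rot'][2];d=np.array([.5042,-.2501])-o['tool_pos'][:2]
print(o['tool_pos'],y,d, 'tool x',d@[np.cos(y),np.sin(y)],'tool y',d@[np.sin(y),-np.cos(y)],o['width'])
E
```

```text
time: 34.4
tool_pos: [0.4557, -0.0661, 0.0227]
ee_rot: [3.141, -0.0, 0.227]
wrist_force: [0.5, -0.3, -1.2]
width: 0.094
time: 35.65
tool_pos: [0.4556, -0.0661, 0.0225]
ee_rot: [3.141, 0.0, 0.227]
wrist_force: [0.0, -1.2, 0.5]
width: 0.0311
[ 0.45560388 -0.06607544  0.02247176] 0.22712145960484809 [ 0.04859612 -0.18402456] tool x 0.005910587391165888 tool y 0.1902411257918108 0.031087355920252566
```

```bash
python3 -m crank '[[0,0,-0.1,0],[0,0,-0.15,0],[0.006,0.19,0,0],[0.006,0.19,0,0],[0.006,0.19,0,0],[0.006,0.19,0,0],[0.006,0.19,0,0],[0,0,0,0],[0,0,0.1,0],[0,0,0,0]]' -;  python3 -m crank '[[0,0,0.05,0],[0,0,0.04,0],[0,0,0.02,0],[0,0,0,0],[0,0,0,0],[0,0,0,0],[0,0,0,0],[0,0,0,0],[0,0,0,0],[0,0,0,0]]' -; python3 - <<'E'
from h import *
snap('wrist','w8');o=robot.get_obs();print(o['tool_pos'])
E
```

```text
time: 36.9
tool_pos: [0.5025, -0.2479, 0.0504]
ee_rot: [-3.137, 0.003, 0.228]
wrist_force: [-0.7, -0.4, 0.4]
width: 0.0313
time: 38.15
tool_pos: [0.5042, -0.2498, 0.0305]
ee_rot: [3.141, -0.0, 0.227]
wrist_force: [0.1, 0.7, -0.9]
width: 0.0316
[ 0.50420763 -0.24978345  0.03047089]
```

View pics/w8.png

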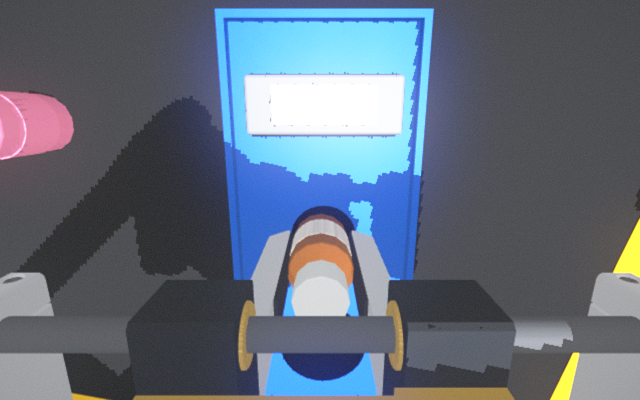

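The amber bottle is just above its small pad, centred near (322,225). I'll lower it and release.

```bash
python3 -m crank '[[0,0,0.008,0],[0,0,0.008,0],[0,0,0,0],[0,0,0,0],[0,0,0,0],[0,0,0,0],[0,0,0,0],[0,0,0,0],[0,0,0,0],[0,0,0,0]]' -;  python3 -m crank '[[0,0,0,0],[0,0,0,0],[0,0,0,0],[0,0,0,0],[0,0,0,0],[0,0,-0.05,0],[0,0,-0.15,0],[0,0,-0.2,0],[0,0,-0.1,0],[0,0,0,0]]' -0.28; python3 - <<'E'
from h import *
np.set_printoptions(precision=4,suppress=True)
im,d,P=snap('scene','s9'); im,d,P=snap('top','t9'); K=[P['fx'],P['fy'],P['cx'],P['cy']];T=P['world_from_camera'];p=cloud(d,K,T)
m=np.zeros(d.shape,np.uint8); m[235:295,255:310]=((abs(p[...,2]-.041)<.004)&(d>0))[235:295,255:310]
cs,_=cv2.findContours(m,cv2.RETR_EXTERNAL,cv2.CHAIN_APPROX_NONE); cc=max(cs,key=len)[:,0]
w=np.array([ray(K,T,u,v,.042)[:2] for u,v in cc]).astype(np.float32)*1000
c,r=cv2.minEnclosingCircle(w); print('large',c,r,len(cc))
o=robot.get_obs();y=o['ee_rot'][2];e=np.array(c)/1000-o['tool_pos'][:2]
print(o['tool_pos'],y, 'tool x',e@[np.cos(y),np.sin(y)],'tool y',e@[np.sin(y),-np.cos(y)])
a=cv2.imread('pics/s9.png');b=cv2.imread('pics/t9.png')
cv2.imwrite('pics/c9.png',np.vstack([cv2.resize(a[80:280,220:540],(480,300)),cv2.resize(b[110:310,160:480],(480,300))]))
E
```

```text
time: 39.45
tool_pos: [0.5042, -0.2498, 0.0273]
ee_rot: [3.142, 0.0, 0.227]
wrist_force: [0.4, 0.2, -1.2]
width: 0.0316
time: 40.7
tool_pos: [0.5056, -0.2506, 0.1304]
ee_rot: [3.137, -0.004, 0.227]
wrist_force: [0.1, -0.5, -0.5]
width: 0.0599
large (455.6062316894531, 76.45530700683594) 30.56814193725586 80
[ 0.5039 -0.2496  0.1269] 0.22710671790146408 tool x 0.026342051553836534 tool y -0.32858204880800246
```

View pics/c9.png

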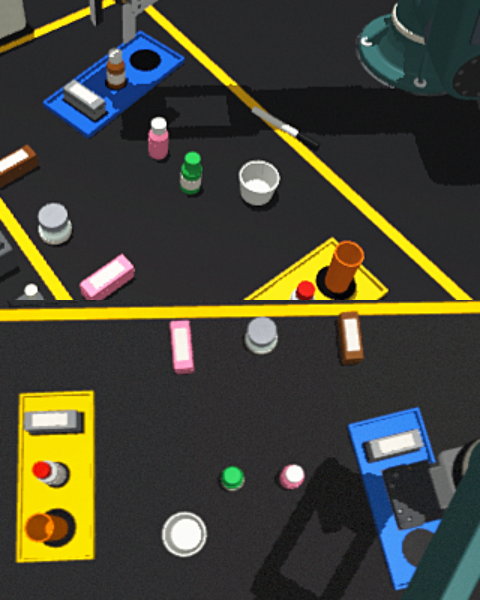

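```bash
python3 -m crank '[[0.0165,-0.2054,0,0],[0.0165,-0.2054,0,0],[0.0165,-0.2054,0,0],[0.0165,-0.2054,0,0],[0.0165,-0.2054,0,0],[0.0165,-0.2054,0,0],[0.0165,-0.2054,0,0],[0.0165,-0.2054,0,0],[0,0,0.1,0],[0,0,0.13,0]]' -1; python3 - <<'E'
from h import *
snap('wrist','w10');print(robot.get_obs()['tool_pos'])
E
```

```text
time: 42.05
tool_pos: [0.4552, 0.0771, 0.0797]
ee_rot: [-3.142, 0.001, 0.229]
wrist_force: [-0.3, 0.1, 0.9]
width: 0.0942
[0.45217872 0.07664256 0.07536019]
```

View pics/w10.png

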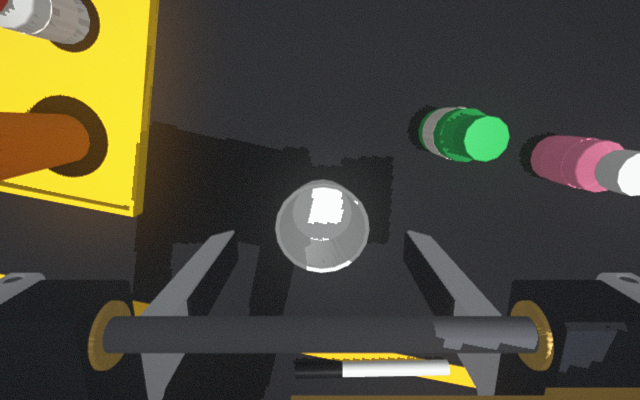

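The white cup is at (322,227), centred between the fingers.

```bash
python3 -m crank '[[0,0,0,0],[0,0,0.08,0],[0,0,0.1,0],[0,0,0.08,0],[0,0,0.025,0],[0,0,0,0],[0,0,0,0],[0,0,0,0],[0,0,0,0],[0,0,0,0]]' -;  python3 -m crank '[[0,0,0,0],[0,0,0,0],[0,0,0,0],[0,0,0,0],[0,0,0,0],[0,0,0,0],[0,0,0,0],[0,0,0,0],[0,0,0,0],[0,0,0,0]]' 1; python3 - <<'E'
from h import *
o=robot.get_obs();y=o['ee_rot'][2];d=np.array([.4283,-.2678])-o['tool_pos'][:2]
print(o['tool_pos'],y,d, 'tool x',d@[np.cos(y),np.sin(y)],'tool y',d@[np.sin(y),-np.cos(y)],o['width'])
E
```

```text
time: 43.35
tool_pos: [0.4561, 0.0764, 0.0245]
ee_rot: [3.141, -0.0, 0.227]
wrist_force: [0.6, -0.0, -0.0]
width: 0.0938
time: 44.6
tool_pos: [0.4559, 0.0764, 0.0242]
ee_rot: [3.142, 0.0, 0.227]
wrist_force: [0.5, -0.6, -0.2]
width: 0.0612
[0.45592248 0.07638781 0.02424746] 0.22712677081113952 [-0.02762248 -0.34418781] tool x -0.1044169335378887 tool y 0.32912816758394564 0.06115248889712701
```

```bash
python3 -m crank '[[0,0,-0.1,0],[0,0,-0.2,0],[-0.0653,0.2057,0,0],[-0.0653,0.2057,0,0],[-0.0653,0.2057,0,0],[-0.0653,0.2057,0,0],[-0.0653,0.2057,0,0],[-0.0653,0.2057,0,0],[-0.0653,0.2057,0,0],[-0.0653,0.2057,0,0]]' -;  python3 -m crank '[[0,0,0,0],[0,0,0.1,0],[0,0,0.1,0],[0,0,0.04,0],[0,0,0,0],[0,0,0,0],[0,0,0,0],[0,0,0,0],[0,0,0,0],[0,0,0,0]]' -; python3 - <<'E'
from h import *
snap('wrist','w11');o=robot.get_obs();print(o['tool_pos'],o['width'])
E
```

```text
time: 45.85
tool_pos: [0.428, -0.2692, 0.0842]
ee_rot: [-3.142, -0.0, 0.227]
wrist_force: [-0.1, 0.7, -0.3]
width: 0.061
time: 47.1
tool_pos: [0.4282, -0.2679, 0.0363]
ee_rot: [3.141, -0.0, 0.227]
wrist_force: [-0.5, 1.0, 0.3]
width: 0.0608
[ 0.42823542 -0.26785787  0.03631468] 0.06047833708625589
```

View pics/w11.png

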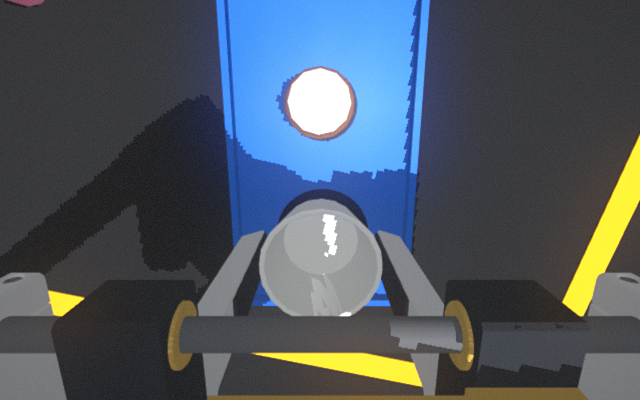

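The cup is over its large pad and the amber bottle stands upright at (320,103). I'll lower the cup, release it and back away.

```bash
python3 -m crank '[[0,0,0.015,0],[0,0,0.014,0],[0,0,0.008,0],[0,0,0,0],[0,0,0,0],[0,0,0,0],[0,0,0,0],[0,0,0,0],[0,0,0,0],[0,0,0,0]]' -;  python3 -m crank '[[0,0,0,0],[0,0,0,0],[0,0,0,0],[0,0,0,0],[0,0,0,0],[0,0,-0.05,0],[0,0,-0.15,0],[0,0,-0.2,0],[0,0,-0.2,0],[0,0,0,0]]' -0.66; python3 -m crank '[[0,-0.2,-0.1,0],[0,-0.2,0,0],[0,-0.2,0,0],[0,-0.2,0,0],[-0.1,-0.2,0,0],[-0.1,0,0,0],[-0.1,0,0,0],[0,0,0,0],[0,0,0,0],[0,0,0,0]]' -
```

```text
time: 48.4
tool_pos: [0.4282, -0.2678, 0.0289]
ee_rot: [3.141, 0.0, 0.227]
wrist_force: [0.0, -0.5, -0.8]
width: 0.0607
time: 49.65
tool_pos: [0.4304, -0.2695, 0.1539]
ee_rot: [3.134, -0.006, 0.227]
wrist_force: [-0.1, -0.4, -0.1]
width: 0.0782
time: 50.9
tool_pos: [0.3251, -0.0864, 0.1686]
ee_rot: [-3.141, 0.0, 0.227]
wrist_force: [-0.3, 0.6, -0.9]
width: 0.078
```

```bash
python3 - <<'E'
from h import *
np.set_printoptions(precision=1,suppress=True)
snap('scene','s12'); snap('top','t12'); print(robot.get_obs()['time'])
im,d,K,T=load('top12') if False else load('t12'); p=cloud(d,K,T)
def big(m,box):
    x0,y0,x1,y1=box; M=np.zeros(m.shape,np.uint8); M[y0:y1,x0:x1]=m[y0:y1,x0:x1]
    cs,_=cv2.findContours(M,cv2.RETR_EXTERNAL,cv2.CHAIN_APPROX_NONE); return max(cs,key=len)[:,0]
Y=np.array([546.8,269.7]),.0265; B=np.array([504.2,-250.1]),.2275
for nm,box,z,tr in(('small',(165,235,232,290),.084,Y),('white',(165,205,232,245),.076,Y),('case',(165,170,232,215),.034,Y),('amber',(400,205,465,260),.076,B),('large',(405,235,485,310),.046,B),('green',(303,215,328,240),.072,None),('jar',(322,118,350,148),.045,None)):
    try: cc=big((abs(p[...,2]-z)<.005)&(d>0),box)
    except ValueError: print(nm,'none'); continue
    w=np.array([ray(K,T,u,v,z)[:2] for u,v in cc]).astype(np.float32)*1000
    r=cv2.minAreaRect(w);c,rad=cv2.minEnclosingCircle(w)
    cm=p[cc[:,1],cc[:,0],2].max()
    s=''
    if tr: 
        e=np.array(r[0])-tr[0]; a=tr[1]; s='in tray %.1f %.1f'%(e@[np.cos(a),np.sin(a)],e@[-np.sin(a),np.cos(a)])
    print(nm,np.array(r[0]),np.array(r[1]),round(r[2],1),'circ',np.array(c),rad,s,'zmax %.3f'%cm)
a=cv2.imread('pics/s12.png');b=cv2.imread('pics/t12.png')
cv2.imwrite('pics/c12.png',np.vstack([cv2.resize(a[80:360,200:600],(428,300)),cv2.resize(b[110:310,160:480],(428,300))[:, :]]))
E
```

```text
51.0
small [467.4 267.7] [38. 38.] 1.9 circ [467.4 267. ] 20.072185516357422 in tray -79.4 0.1 zmax 0.087
white [546.9 270.1] [22.5 21.3] 45.3 circ [546.9 269.8] 12.082165718078613 in tray 0.1 0.4 zmax 0.079
case [624.3 272.3] [28.5 76.9] 1.4 circ [624.6 272.3] 40.19638442993164 in tray 77.5 0.6 zmax 0.037
amber [ 503.8 -248.3] [20.6 22.8] 86.1 circ [ 504.2 -248.2] 11.86113452911377 in tray 0.0 1.9 zmax 0.077
large [ 428.1 -266.7] [59.  59.1] 42.6 circ [ 428.  -266.6] 31.03084373474121 in tray -77.9 1.0 zmax 0.049
green [532.9   7.5] [22.1 22. ] 43.8 circ [533.6   7.3] 11.73027229309082  zmax 0.074
jar [752.1 -39.7] [40.3 42.1] 88.7 circ [751.8 -40.6] 21.634885787963867  zmax 0.048
```

View pics/c12.png

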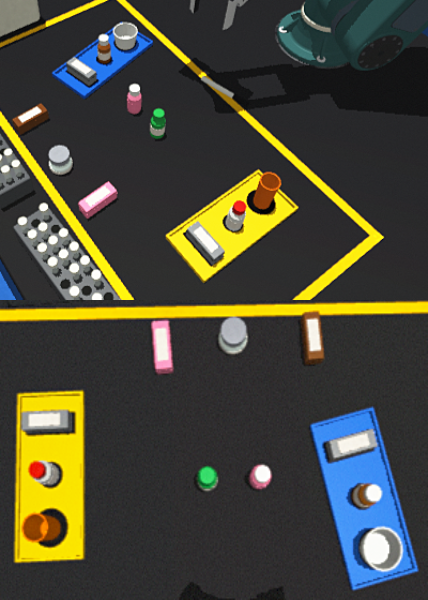

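Both views show all five things upright on their pads and the gripper clear of everything. I'll hand in.

```bash
python3 -c "
from bench import robot;print(robot.close_job())"
```

```text
the job is handed in; nothing more can be done
None
```

Both kits are made up and I handed the job in at about 51 s, with no verdict reported. The small orange cup came out of the white one cleanly. It went on the yellow tray with the red-capped white bottle and the grey slide case. The amber bottle and the large white cup went on the blue tray.

My last check, from the top camera, put every piece within about 2 mm of its pad centre:

| Thing | Tray | Off its pad centre (tray x, y, mm) |
|---|---|---|
| Small cup | yellow | -1.4, 0.1 |
| White bottle | yellow | 0.1, 0.4 |
| Slide case | yellow | -0.5, 0.6 |
| Amber bottle | blue | 0.0, 1.9 |
| Large cup | blue | 0.1, 1.0 |

- **Upright and aligned:** the case lies lengthwise to within about 0.01 rad. All five look upright in the top and scene views, though I did not measure their tilt directly.
- **Left alone:** the green bottle and the squat jar read where they started, to within 1 mm.
- **Clear of everything:** the gripper was empty and well away when I handed in.
- **Heights:** top heights read 1–3 mm above nominal, as they did at the start, which I took as depth noise.
- **Release height:** the small cup and the white bottle were let go about 3 mm above the tray floor, a little higher than I meant, but both settled upright.

No check failed. The two cameras disagreed by up to 3 mm at the start, which is still inside the 12 mm allowance.

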